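# Find the high spot of a belt drum with a plunger indicator

### The job

Check this belt drum for its high spot: by its handle post, slide the dial indicator up to the drum until its plunger is pressed in about 5 mm by the floor of the belt groove. Then, with the plunger riding on the groove floor and never driven to the end of its travel, crank the drum through one full turn to find where the plunger is pushed in furthest. Bring that highest spot back under the plunger and leave the drum standing there, the indicator still in place, and the other things on the bench undisturbed.

Things in the scene. Friction and masses are not known exactly. Their poses are not given: they have to be found in the camera images.
- runout_stand: Runout stand: a fixed dark steel base plate, 130 (x) by 305 (y) by 15 mm (z), carrying a belt drum at its +y end and a dial indicator on a slideway at its -y end. Origin on the bench, mid-width, 12.5 mm to the -y side of the plate's middle; y points along the slideway from the indicator to the drum axis, z up.
- spindle (a point): Point on the drum's vertical turning axis, 46 mm above the bench (mid-height of the belt groove), 95 mm along the stand's +y. The groove floor, 16 mm wide, hidden from above, has about 50 mm radius with one highest rise (about 6 mm, gone 30 degrees either side) and elsewhere a lower rise (about 3 mm) that is not sought; where they lie differs every time.
- hub (a point): Centre of the hub's top, on the drum's axis, 69 mm above the bench (a nut stands 3 mm higher). The aluminium drum has two round flanges 124 mm across with the belt groove between them; the top flange's upper face is 62 mm above the bench, the hub 32 mm across.
- drum (a joint): Turn of the drum in rad, counter-clockwise from above positive, no stops, counts on past a full turn. At 0 the crank knob lies toward the stand's -x from the spindle. Starts within 0.35 of 0 with neither rise at the plunger. Bearing friction about 0.15 N m keeps it where it is left.
- crank_knob (a point): Middle of the black crank knob: an upright round sleeve 18 mm across from 67 to 104 mm above the bench (this point at 86 mm), on the drum's top flange 45 mm from the spindle axis. The sleeve spins freely on its pin, so it can be held and led round the full circle without turning the hand.
- indicator (a joint): Slide of the indicator carriage along the stand's +y, in m: 0 fully back, grows toward the drum, stop at 0.060. Starts between 0 and 0.022. Sliding friction about 9 N holds it where it is left against the plunger's spring. It carries a round dial 70 mm across, face up 58 mm above the bench.
- handle_post (a point): On the grey upright handle post of the carriage, 15 mm below its top: the post is 20 mm (across the slide) by 26 mm (along it), its top 95.5 mm above the bench, this point at 80 mm. It stands 54 mm behind the dial's axis.
- plunger (a joint): How far the indicator's sprung plunger is pressed in, in m: 0 free, end stop 0.016; it needs 0.5 N at 0 and 0.25 N more per mm (4 N near the end). The dial's black needle shows the same: it points at the long tick on the side of the handle post at 0 and turns clockwise (from above) 20 degrees per mm, one tick per mm, longer ticks at 0, 5, 10 and 15 mm.
- plunger_tip (a point): Centre of the 8 mm steel ball at the plunger's end, 46 mm above the bench, 62 mm ahead of the dial's axis when free, pointing along the stand's +y at the spindle. It enters the groove between the flanges and rides on the groove floor.
- side_cutters: Bystander: red-handled side cutters, 145 x 50 x 11 mm, lying flat beside the stand. Origin at the centre of its underside. Leave it alone.
- motor: Bystander: small round motor, 37 x 69 x 41 mm, standing beside the stand. Origin at the centre of its underside. Leave it alone.
- marker: Bystander: marker pen, 11 x 118 x 11 mm, lying beside the stand. Origin at the centre of its underside. Leave it alone.
- capacitor: Bystander: electrolytic capacitor, 22 mm across, 30 mm tall, standing beside the stand. Origin at the centre of its underside. Leave it alone.
- battery: Bystander: AA battery, 14 x 50 mm, lying beside the stand. Origin at the centre of its underside. Leave it alone.
- heatsink: Bystander: finned heat sink, 26 x 60 x 30 mm, standing beside the stand. Origin at the centre of its underside. Leave it alone.

How it is judged:
On the way, in this order (a step that is already met when the one before it is completed fails the run):
1. the indicator is up to the drum, its plunger pressed in about 5 mm (2.5 to 8.5) (value of joint plunger between 0.0025 and 0.0085 m and horizontal distance between plunger_tip and spindle below 0.058 m), for 0.3 s.
2. the drum has been cranked through about one full turn, either way, with the plunger on the groove floor ((value of joint drum above 5.8 rad or value of joint drum below -5.8 rad) and value of joint plunger above 0.001 m).
At the end, for the whole second after the job is handed in: The plunger, pressed in 5 to 15 mm, rests on the drum's highest spot: its tip centre stands within 1.5 mm of the largest distance from the spindle that the groove gives (60 mm; about 14 degrees of drum turn either side); drum and indicator are at rest and released (horizontal distance between plunger_tip and spindle between 0.0585 and 0.062 m and value of joint plunger between 0.005 and 0.015 m and velocity of joint drum between -0.05 and 0.05 rad/s and velocity of joint indicator between -0.005 and 0.005 m/s); the robot touches nothing.
It fails at once if the plunger is driven to the end of its travel (over 15 mm) (value of joint plunger above 0.015 m).
It fails at once if the drum is turned away from its start while the plunger is off the groove floor (value of joint plunger below 0.0003 m and (value of joint drum above 0.9 rad or value of joint drum below -0.9 rad)).
It fails at once if a bystander is shoved more than 30 mm (distance of any of side_cutters, motor, marker, capacitor, battery, heatsink from where it was at the start of the episode above 0.03 m).
It also fails if it takes over 66 s, if anything falls off the work surface, if the arm or the gripper's body presses on something with over 40 N, if the wrist force passes 120 N, or if a joint passes its speed limit or range.

### The arm

A 6-joint arm with a two-finger parallel gripper is mounted at the origin on a cart in front of the work surface, level with it; the furniture and walls round the work are solid. World frame = base frame: x ahead of the robot, y to its left, z up, the work surface at z = 0. Lengths are in m, angles in rad, forces in N, time in s.
With the tool pointing down it reaches from about 0.325 to 0.775 m from the base axis. Payload 9.3 kg.
Tool frame: the origin (TCP) lies at the very end of the fingers, on their centre line; the grasp point (between the pads) lies 19 mm behind it; z points along the fingers, y is the line along which they close (so a half turn about z gives the same grasp; the last joint's range is limited). The gripper opens to 85 mm and grips with 20 to 120 N. Pads are 22 mm wide; open, the fingers measure 114 mm over their backs; the gripper's body (76 mm by 85 mm) begins 54 mm behind the grasp point. The pads swing forward as they close: fully open they stand 13 mm farther back than shut.
Start: joints at [-1.492, 0.259, 0.021, 1.334, 0, 1.418], TCP at [0.126, -0.535, 0.231] pointing down, gripper open.
Joint ranges: [-3.04, 3.04], [-0.91, 1.82], [-1.04, 1.36], [-1.92, 1.95], [-1.52, 1.45], [-3.14, 3.14]. Speed limits (rad/s): [2.22, 2.22, 2.79, 3.14, 3.14, 3.14].

### API

Orientations are given as a rotation vector (axis times angle).
In Python, from workcell import * gives the robot as it stands.
- The arm moves only by the tool servo_tool, never from a script. Its argument "series" is text: rows parted by semicolons, each of 5 numbers parted by spaces: the closure, from 0 (fully open) to 1 (shut), then the shift along the tool's x, y, z in mm, then the turn about the tool's z in rad. A call has exactly 5 rows; each row is the pose to reach, as a shift and turn from the pose commanded when the call began, along the tool's axes at that moment; what a row does not reach only later rows make up. A row lasts 1/8 s, in which the tool goes at most 62.5 mm and 10.7 degrees, less where a joint would pass 70% of its speed; a pose out of reach is approached as far as the arm can. A call with a gripper value outside its range is refused whole. The fingers move at their own pace and stop on an object; "squeeze" is the grip in N (left out, the last holds). Time passes only in rows, so rows that repeat a pose let the fingers close, or fill a call up. It gives the time, the measured TCP pose, the force, the opening and the grip force at its end, in the units of the state.
- sense(): the state, without advancing time (a new reading comes with each control period).
- capture(name): name is "scene" or "top" or "wrist"; returns a dict with "pixels" (384x512x3 uint8, red, green, blue), "camera_matrix" (3x3 intrinsics, pixels), "R" (3x3) and "t" (3): a world point X has camera coordinates R X + t. Camera axes: x right, y down, z forward; pixel columns grow to the right and rows downward; lengths in m; the calibration is good to about 2 mm. The wrist camera is an equidistant fisheye: a pixel r from the principal point sees the ray r / f radians off the axis. A picture is of the moment at which its call begins. There is no depth.
- job_done(): hands the job in; it is judged then, once.
Trained networks look in the newest picture that a camera, given by its name, has taken for a name from the list of things; names that differ only in an ending like _2 or _b are one class to them, and where a whole thing is asked for, a point or a joint stands for the part that bears it (a point fixed in the world has none). Each returns a list of dicts, best first, with "p" (0 to 1); they miss things now and then, are a little off and sometimes report something else, mostly with a low value. They report only what shows in the picture. A call takes as long as a camera call.
- recognise(camera, query): "location" ([column, row] in pixels, amid what is visible of it).
The state is a dict: "clock": time; "qpos": joint angles; "joint_vel": joint speeds; "effort": joint torques, N m; "ee_pos": TCP position; "ee_rot": TCP orientation; "force": force on the tool from outside, world axes, zero at the start; "moment": the same for the moment, N m; "finger_gap": finger opening in m; "finger_force": force on a finger pad.
Only numpy, scipy, OpenCV 4.12 (cv2) and the standard library are available. Lean on these libraries where they do the work, as an engineer would, in place of code of your own. Each camera call takes 0.05 s, during which the arm holds its last target. There are 200 camera calls.

## Working session

There is one attempt and no reset: what is moved stays moved. The work goes in short steps, Python scripts to look and compute and a tool call to move; the robot and the scene stay as the last step left them, time stands still between calls to the robot, and variables do not carry over. Pictures are saved under pics/ and viewed, at most 10 in all, crops included, and the job is handed in when it is done.

Besides the shell and the picture viewer there is one more tool, called after ">>>" by a JSON object that holds its "op" and its "data". servo_tool: Moves the arm, as the interface text tells. Its arguments: {"type":"object","properties":{"series":{"type":"string"},"squeeze":{"type":"number"}},"required":["series"]}

```bash
mkdir -p pics; cat > h.py <<'E'
from workcell import *
import numpy as np, cv2
def ray(c,px):
    K=c["camera_matrix"]; R=np.array(c["R"]); t=np.array(c["t"])
    d=R.T@np.linalg.inv(K)@np.array([px[0],px[1],1.]); return -R.T@t,d
def atz(c,px,z):
    o,d=ray(c,px); return o+d*(z-o[2])/d[2]
def proj(c,X):
    p=c["camera_matrix"]@(np.array(c["R"])@np.array(X)+c["t"]); return p[:2]/p[2]
E
python3 - <<'E'
from h import *
s=sense(); print(s["clock"],s["ee_pos"],s["ee_rot"],s["qpos"])
for n in("top","scene"):
    c=capture(n); cv2.imwrite(f"pics/{n}0.png",c["pixels"][:,:,::-1])
    print(n, -np.array(c["R"]).T@c["t"])
    for q,z in(("handle_post",.08),("hub",.069),("crank_knob",.086),("indicator",.058),("motor",.02),("side_cutters",.005),("marker",.005),("capacitor",.015),("battery",.007),("heatsink",.015)):
        r=recognise(n,q)
        for k in r[:2]: print(q,round(k["p"],2),np.round(k["location"]),np.round(atz(c,k["location"],z),3))
E
```

```text
0.0 [ 0.12632452 -0.53499813  0.23067827] [-3.11919732e+00 -3.63111680e-01 -3.64761895e-05] [-1.49158066e+00  2.59171959e-01  2.07645521e-02  1.33372007e+00
 -2.55944617e-05  1.41823146e+00]
top [ 0.37181372 -0.02708374  0.90083935]
handle_post 0.91 [307. 190.] [ 0.58  -0.089  0.08 ]
hub 0.7 [270. 204.] [ 0.539 -0.017  0.069]
crank_knob 0.74 [224. 266.] [0.4   0.053 0.086]
crank_knob 0.64 [241. 220.] [0.494 0.035 0.086]
indicator 0.56 [306. 187.] [ 0.59  -0.087  0.058]
motor 0.76 [222. 267.] [0.399 0.061 0.02 ]
motor 0.54 [266. 199.] [ 0.56  -0.008  0.02 ]
side_cutters 0.6 [285. 256.] [ 0.443 -0.067  0.005]
side_cutters 0.4 [235. 200.] [0.548 0.061 0.005]
marker 0.8 [352. 231.] [ 0.521 -0.205  0.005]
marker 0.74 [310. 187.] [ 0.604 -0.099  0.005]
capacitor 0.2 [331. 143.] [ 0.714 -0.134  0.015]
battery 0.51 [291. 153.] [ 0.678 -0.046  0.007]
heatsink 0.94 [331. 143.] [ 0.713 -0.132  0.015]
scene [0.19317007 0.62960145 0.72012953]
handle_post 0.97 [265. 182.] [ 0.569 -0.059  0.08 ]
hub 0.7 [258. 215.] [0.53  0.043 0.069]
crank_knob 0.55 [263. 220.] [0.502 0.066 0.086]
crank_knob 0.42 [272. 212.] [0.498 0.033 0.086]
indicator 0.85 [264. 181.] [ 0.584 -0.084  0.058]
indicator 0.46 [253. 226.] [0.527 0.069 0.058]
motor 0.84 [302. 260.] [0.399 0.071 0.02 ]
motor 0.59 [263. 218.] [0.539 0.    0.02 ]
side_cutters 0.62 [299. 225.] [ 0.456 -0.035  0.005]
marker 0.27 [261. 215.] [ 0.555 -0.019  0.005]
capacitor 0.64 [220. 207.] [0.656 0.017 0.015]
heatsink 0.59 [229. 167.] [ 0.728 -0.133  0.015]
```

```bash
python3 - <<'E'
import cv2,numpy as np
a=cv2.imread("pics/top0.png")[110:290,170:380]; b=cv2.imread("pics/scene0.png")[120:300,180:340]
a=cv2.resize(a,None,fx=3.3,fy=3.3,interpolation=cv2.INTER_CUBIC)
b=cv2.resize(b,None,fx=3.3,fy=3.3,interpolation=cv2.INTER_CUBIC)
cv2.imwrite("pics/a.png",a);cv2.imwrite("pics/b.png",b)
E
```

```text
(no output)
```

View pics/a.png

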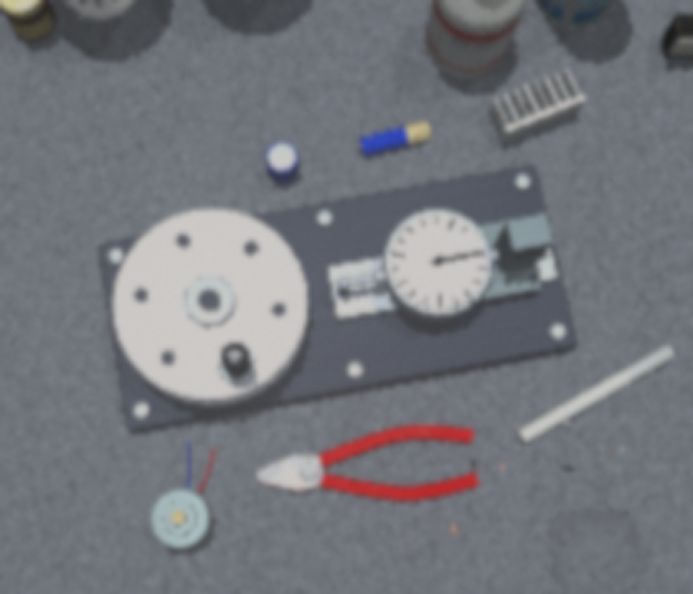

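View pics/b.png

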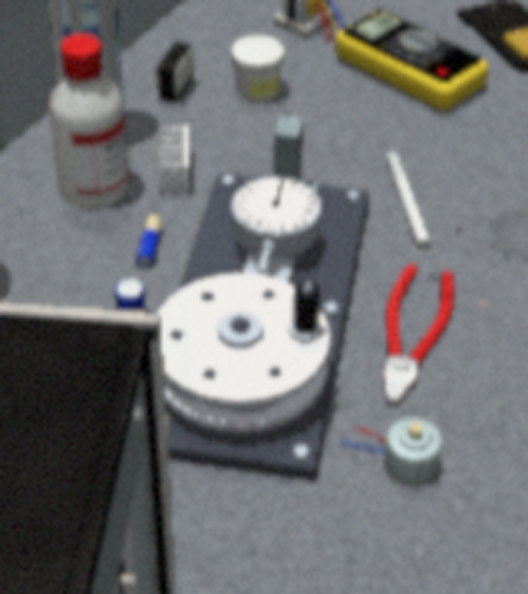

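The top view shows the hub at crop (210,299), the dial at (438,261) with its needle toward the post at about (520,255), and the knob at (235,352). The scene view shows the same layout.

```bash
python3 - <<'E'
from h import *
c=capture("top")
f=lambda u,v:(170+(u+.5)/3.3-.5,110+(v+.5)/3.3-.5)
P={}
for n,p,z in(("hub",(210,299),.071),("dial",(438,261),.058),("knobtop",(235,351),.104),("s1",(116,256),.016),("s2",(141,410),.016),("s3",(523,181),.016),("s4",(558,331),.016)):
    P[n]=atz(c,f(*p),z); print(n,P[n].round(4))
h=P["hub"][:2];d=P["dial"][:2]
# long axis from drum circle: screws
m1=(P["s1"]+P["s2"])[:2]/2;m2=(P["s3"]+P["s4"])[:2]/2
u2=(m1-m2)/np.linalg.norm(m1-m2); u1=(h-d)/np.linalg.norm(h-d)
print("ydir",u1,u2,np.linalg.norm(h-d))
for u in(u1,u2):
    print("ang",np.arctan2(u[1],u[0]),"post",d-.054*u, "postproj",(proj(c,[*(d-.054*u),.0955])))
k=P["knobtop"][:2]-h; print("knob r",np.linalg.norm(k),"dir",k)
x=np.array([u1[1],-u1[0]]); print("drum angle", np.arctan2(-(k@u1),-(k@x)))
E
```

```text
hub [0.5346 0.0587 0.071 ]
dial [ 0.5853 -0.0801  0.058 ]
knobtop [0.4993 0.0349 0.104 ]
s1 [0.5644 0.1322 0.016 ]
s2 [0.4648 0.096  0.016 ]
s3 [ 0.661  -0.1324  0.016 ]
s4 [ 0.5612 -0.1684  0.016 ]
ydir [-0.34258614  0.93948642] [-0.34275708  0.93942407] 0.14775098941482204
ang 1.9204645591622689 post [ 0.60375754 -0.13088097] postproj [330.09645133 179.62072583]
ang 1.9206465197420188 post [ 0.60376677 -0.13087761] postproj [330.09536523 179.6161416 ]
knob r 0.042578199285957505 dir [-0.03533582 -0.02375464]
drum angle 0.2421925574527283
```

>>> {"op": "servo_tool", "data": {"series": "0.4 55 -28 0 -0.17; 0.4 110 -56 5 -0.34; 0.4 165 -84 10 -0.51; 0.4 220 -112 20 -0.68; 0.4 275 -140 30 -0.85", "squeeze": 60}}

```text
clock: 1.78
ee_pos: [0.3631, -0.3345, 0.2013]
ee_rot: [2.688, 1.624, 0.0]
force: [-0.1, -0.6, 0.5]
finger_gap: 0.0516
finger_force: 0.0
```

```bash
cat >> h.py <<'E'
from scipy.spatial.transform import Rotation as Rn
HUB=np.array([.5346,.0587]); YAW=1.9205
U=np.array([np.cos(YAW),np.sin(YAW)]); X=np.array([U[1],-U[0]])
def delta(target,yaw=YAW,s=None):
    s=s or sense(); R=Rn.from_rotvec(s["ee_rot"]).as_matrix()
    d=R.T@(np.array(target)-s["ee_pos"])
    y=np.arctan2(R[1,0],R[0,0]); turn=-((yaw-y+np.pi)%(2*np.pi)-np.pi)
    print("t",round(s["clock"],2),"pos",np.round(s["ee_pos"],4),"gap",round(s["finger_gap"],4),"F",np.round(s["force"],1),"delta mm",np.round(d*1000,1),"turn",round(turn,3))
E
python3 -c "
from h import *
delta([.6038,-.1309,.13])"
```

```text
t 1.77 pos [ 0.3631 -0.3345  0.2013] gap 0.0516 F [-0.1 -0.6  0.5] delta mm [292.2 118.3  71.3] turn -0.833
```

>>> {"op": "servo_tool", "data": {"series": "0.5 57 23 12 -0.167; 0.5 114 46 25 -0.333; 0.5 171 70 38 -0.5; 0.5 228 94 54 -0.667; 0.5 286 116 71 -0.833"}}

```text
clock: 2.4
ee_pos: [0.597, -0.1392, 0.1311]
ee_rot: [1.801, 2.573, 0.0]
force: [0.0, -1.4, 0.2]
finger_gap: 0.0425
finger_force: 0.0
```

```bash
python3 - <<'E'
from h import *
delta([.6038,-.1309,.07])
c=capture("wrist"); cv2.imwrite("pics/w0.png",c["pixels"][:,:,::-1])
b=capture("top")["pixels"][110:290,170:380,::-1]
b=cv2.resize(b,None,fx=1.8,fy=1.8,interpolation=cv2.INTER_CUBIC)
o=np.zeros((384,512+b.shape[1],3),np.uint8);o[:,:512]=c["pixels"][:,:,::-1];o[:b.shape[0],512:]=b
cv2.imwrite("pics/w1.png",cv2.resize(o,(800,int(384*800/o.shape[1]))))
print(c["camera_matrix"])
E
```

```text
t 2.4 pos [ 0.597  -0.1392  0.1311] gap 0.0425 F [ 0.  -1.4  0.2] delta mm [ 5.5  9.2 61.1] turn -0.0
[[297.31863964   0.         255.39413606]
 [  0.         297.31863964 192.98321708]
 [  0.           0.           1.        ]]
```

View pics/w1.png

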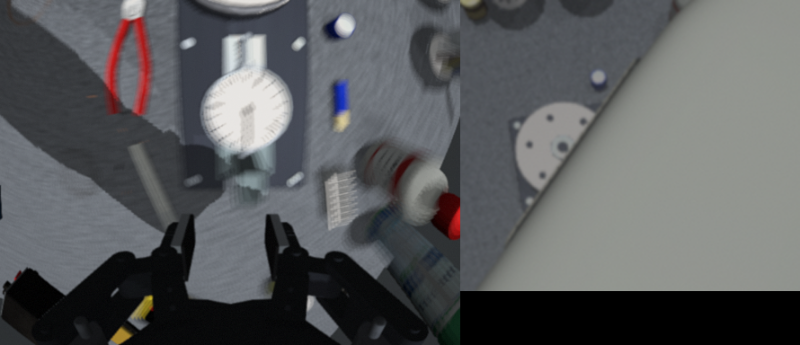

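The wrist view shows the dial at (247,110) with the post just behind it at (250,175), and the fingers still about 9 mm to the left, as measured.

>>> {"op": "servo_tool", "data": {"series": "0.5 5.5 9 0 0; 0.5 5.5 9 5 0; 0.5 5.5 9 25 0; 0.5 5.5 9 50 0; 0.5 5.5 9 64 0"}}

```text
clock: 3.12
ee_pos: [0.6011, -0.1333, 0.0667]
ee_rot: [-1.811, -2.567, 0.0]
force: [0.3, -0.1, -1.2]
finger_gap: 0.0427
finger_force: 0.0
```

>>> {"op": "servo_tool", "data": {"series": "0.5 0 0 0 0; 0.85 0 0 0 0; 0.85 0 0 0 0; 0.85 0 0 0 0; 0.85 0 0 0 0"}}

```text
clock: 3.75
ee_pos: [0.605, -0.132, 0.0689]
ee_rot: [1.804, 2.566, 0.006]
force: [13.1, 3.6, -3.0]
finger_gap: 0.0189
finger_force: 60.2
```

```bash
python3 - <<'E'
from h import *
delta([.6038,-.1309,.066])
c=capture("wrist"); cv2.imwrite("pics/w2.png",c["pixels"][:,:,::-1])
E
```

```text
t 3.75 pos [ 0.605  -0.132   0.0689] gap 0.0189 F [13.1  3.6 -3. ] delta mm [ 1.5 -0.8  2.9] turn -0.004
```

View pics/w2.png

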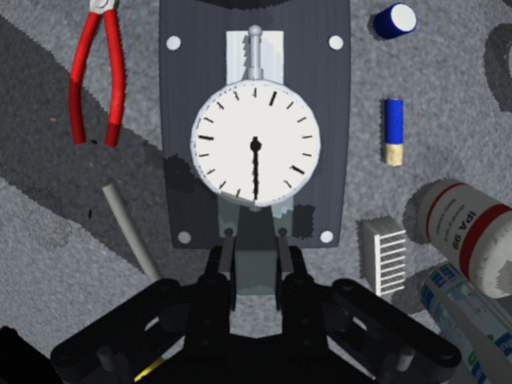

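The post is gripped, the needle sits at 0 pointing to the post at (255,200), and the plunger tip is at (255,30).

>>> {"op": "servo_tool", "data": {"series": "0.85 5 2 0 0; 0.85 13 2 0 0; 0.85 21 2 0 0; 0.85 29 2 0 0; 0.85 34 2 0 0"}}

```text
clock: 4.42
ee_pos: [0.594, -0.1014, 0.0689]
ee_rot: [1.806, 2.564, -0.001]
force: [3.6, -8.8, -1.2]
finger_gap: 0.0188
finger_force: 60.6
```

```bash
python3 - <<'E'
from h import *
delta([*(np.array([.605,-.132])+.037*U),.066])
c=capture("wrist"); cv2.imwrite("pics/w3.png",cv2.resize(c["pixels"][60:260,150:360,::-1],None,fx=2.5,fy=2.5))
E
```

```text
t 4.42 pos [ 0.594  -0.1014  0.0689] gap 0.0188 F [ 3.6 -8.8 -1.2] delta mm [ 4.5 -0.2  2.9] turn -0.006
```

View pics/w3.png

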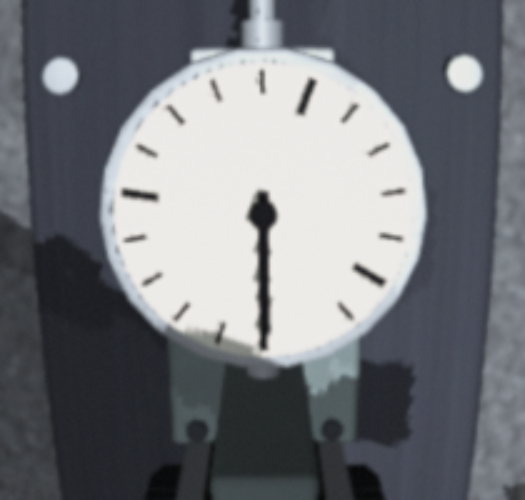

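Needle still at 0 (crop (263,345)), so no contact yet. I'll write a needle reader on the rectified dial plane.

```bash
cat >> h.py <<'E'
def rectify(cen,n=240,half=.045,cam="wrist",save=None):
    """image axes: right=stand +x, up=stand +y, on the plane z=.058"""
    c=capture(cam); R=np.array(c["R"]); t=np.array(c["t"]); K=c["camera_matrix"]
    g=(np.arange(n)+.5)/n*2*half-half; gx,gy=np.meshgrid(g,-g)
    P=np.array(cen)[:,None,None]+X[:,None,None]*gx+U[:,None,None]*gy
    W=np.stack([P[0],P[1],np.full_like(gx,.058)]).reshape(3,-1)
    C=R@W+t[:,None]
    if cam=="wrist":
        r=np.hypot(C[0],C[1])+1e-12; th=np.arctan2(r,C[2]); u=C[0]/r*th; v=C[1]/r*th
    else: u=C[0]/C[2]; v=C[1]/C[2]
    mx=(K[0,0]*u+K[0,2]).reshape(n,n).astype(np.float32); my=(K[1,1]*v+K[1,2]).reshape(n,n).astype(np.float32)
    return cv2.remap(c["pixels"],mx,my,cv2.INTER_LINEAR)
def needle(cen,cam="wrist",save=None,half=.045):
    n=240; im=rectify(cen,n,half,cam); g=cv2.cvtColor(im,cv2.COLOR_RGB2GRAY); s=2*half/n
    cir=cv2.HoughCircles(cv2.medianBlur(g,5),cv2.HOUGH_GRADIENT,1,200,param1=100,param2=15,minRadius=int(.0325/s),maxRadius=int(.0375/s))
    if cir is None: print("no dial"); x0=y0=n/2; R=.035/s
    else: x0,y0,R=cir[0][0]; R=.035/s
    yy,xx=np.mgrid[:n,:n]; best=[]
    for a in np.arange(0,360,1.):   # clockwise from the post side (down)
        dx,dy=-np.sin(np.radians(a)),np.cos(np.radians(a)); rr=np.linspace(.2,.65,30)*R
        best.append(cv2.remap(g,(x0+rr*dx).astype(np.float32)[None],(y0+rr*dy).astype(np.float32)[None],cv2.INTER_LINEAR).mean())
    b=cv2.GaussianBlur(np.array(best+best+best,np.float32)[None],(0,0),2)[0][360:720]
    a=int(b.argmin()); w=[(a+k)%360 for k in range(-8,9)]; q=np.clip(np.median(b)-b[w],0,None); q[q<q.max()*.3]=0
    a=a+(q*np.arange(-8,9)).sum()/q.sum(); a=(a+40)%360-40
    if save: 
        cv2.circle(im,(int(x0),int(y0)),int(R),(255,0,0),1); cv2.imwrite(save,cv2.resize(im[:,:,::-1],None,fx=2,fy=2))
    off=((x0-n/2)*s*1000,-(y0-n/2)*s*1000)
    print("plunger mm %.2f"%(a/20),"contrast %.0f of %.0f"%(np.median(b)-b.min(),np.median(b)),"dial off mm",np.round(off,1)); return a/20
E
```

>>> {"op": "servo_tool", "data": {"series": "0.85 1 0 0 0; 0.85 2 0 0 0; 0.85 3 0 0 0; 0.85 4 0 0 0; 0.85 4 0 0 0"}}

```text
clock: 5.1
ee_pos: [0.5928, -0.098, 0.0689]
ee_rot: [1.806, 2.564, -0.002]
force: [5.2, -8.7, -1.2]
finger_gap: 0.0191
finger_force: 60.6
```

```bash
python3 - <<'E'
from h import *
p=np.array(sense()["ee_pos"])[:2]
delta([*p,.066]); needle(p+.054*U,save="pics/n0.png")
E
```

```text
t 5.1 pos [ 0.5928 -0.098   0.0689] gap 0.0191 F [ 5.2 -8.7 -1.2] delta mm [ 0.  -0.   2.9] turn -0.006
plunger mm 3.05 contrast 181 of 235 dial off mm [-0.2  2.8]
```

View pics/n0.png

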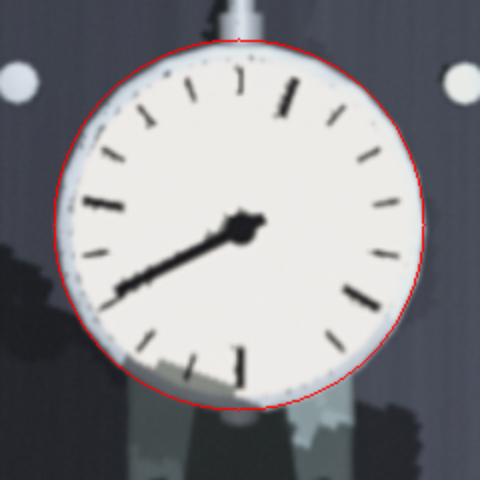

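The reader works: the needle is at about 3 mm. Two more mm, then release.

>>> {"op": "servo_tool", "data": {"series": "0.85 1 0 0 0; 0.85 2 0 0 0; 0.85 2 0 0 0; 0.85 2 0 0 0; 0.85 2 0 0 0"}}

```text
clock: 5.78
ee_pos: [0.5921, -0.0962, 0.069]
ee_rot: [1.806, 2.564, -0.002]
force: [4.0, -8.2, -0.4]
finger_gap: 0.0192
finger_force: 60.6
```

```bash
python3 - <<'E'
from h import *
p=np.array(sense()["ee_pos"])[:2]
delta([*p,.066]); needle(p+.057*U)
E
```

```text
t 5.78 pos [ 0.5921 -0.0962  0.069 ] gap 0.0192 F [ 4.  -8.2 -0.4] delta mm [ 0. -0.  3.] turn -0.007
plunger mm 4.88 contrast 182 of 235 dial off mm [ 0.2 -0.2]
```

>>> {"op": "servo_tool", "data": {"series": "0.5 0 0 0 0; 0.5 0 0 0 0; 0.5 0 0 -5 0; 0.5 0 0 -35 0; 0.5 0 0 -80 0"}}

```text
clock: 6.45
ee_pos: [0.5897, -0.0937, 0.1476]
ee_rot: [-1.807, -2.567, 0.001]
force: [1.4, -0.3, 0.4]
finger_gap: 0.0428
finger_force: 0.0
```

```bash
python3 - <<'E'
from h import *
s=sense(); p=np.array(s["ee_pos"])[:2]
needle(np.array([.5921,-.0962])+.057*U)
a=.242; kn=HUB+.045*(-np.cos(a)*X-np.sin(a)*U); print("knob",kn)
delta([*kn,.13],yaw=YAW-np.pi)
c=capture("wrist"); R=np.array(c["R"]);t=np.array(c["t"]); o=-R.T@t
T=Rn.from_rotvec(s["ee_rot"]).as_matrix()
print("cam in tool",T.T@(o-s["ee_pos"]),"axis",T.T@R[2], s["qpos"])
E
```

```text
plunger mm 4.93 contrast 144 of 234 dial off mm [ 0.2 -0.9]
knob [0.49725038 0.03360009]
t 6.5 pos [ 0.592  -0.0944  0.1547] gap 0.0429 F [0.1 0.5 4.9] delta mm [152.6 -46.1  23.8] turn 3.136
cam in tool [ 0.08039615  0.00112807 -0.1495585 ] axis [-0.32016596  0.00635719  0.94734014] [-2.98175342e-01  3.74179512e-01 -2.46698439e-02  1.17450840e+00
  1.04827946e-04  9.28469996e-01]
```

>>> {"op": "servo_tool", "data": {"series": "0.5 31 -9 0 -0.18; 0.5 62 -18 0 -0.36; 0.5 93 -27 0 -0.54; 0.5 124 -36 0 -0.72; 0.5 153 -46 0 -0.9"}}

```text
clock: 7.18
ee_pos: [0.4947, 0.0354, 0.1475]
ee_rot: [0.501, 3.101, 0.0]
force: [0.9, 0.1, -0.1]
finger_gap: 0.0425
finger_force: 0.0
```

>>> {"op": "servo_tool", "data": {"series": "0.5 0 0 0 -0.18; 0.5 0 0 0 -0.36; 0.5 0 0 5 -0.54; 0.5 0 0 10 -0.72; 0.5 0 0 14 -0.9"}}

```text
clock: 7.8
ee_pos: [0.4953, 0.0346, 0.1333]
ee_rot: [-0.897, 3.011, 0.0]
force: [-0.4, -0.6, -0.1]
finger_gap: 0.0424
finger_force: 0.0
```

>>> {"op": "servo_tool", "data": {"series": "0.5 0 0 0 -0.18; 0.5 0 0 0 -0.36; 0.5 0 0 0 -0.54; 0.5 0 0 0 -0.55; 0.5 0 0 0 -0.55"}}

```text
clock: 8.43
ee_pos: [0.4954, 0.0345, 0.1335]
ee_rot: [-1.668, 2.662, -0.0]
force: [0.6, -1.2, -0.1]
finger_gap: 0.043
finger_force: 0.0
```

```bash
cat >> h.py <<'E'
DY=YAW+np.pi*.75
def knob(a): return HUB+.045*(-np.cos(a)*X-np.sin(a)*U)
DIAL=np.array([.5921,-.0962])+.0565*U
E
python3 - <<'E'
from h import *
delta([*knob(.242),.076],yaw=DY)
needle(DIAL)
c=capture("wrist"); cv2.imwrite("pics/w4.png",c["pixels"][:,:,::-1])
for k in recognise("wrist","crank_knob")[:2]: print(k)
E
```

```text
t 8.43 pos [0.4954 0.0345 0.1335] gap 0.043 F [ 0.6 -1.2 -0.1] delta mm [ 0.  -2.  57.5] turn -0.015
plunger mm 4.91 contrast 160 of 227 dial off mm [-0.6  0.2]
{'location': [253.4, 220.3], 'p': 0.84}
{'location': [115.9, 136.7], 'p': 0.72}
```

View pics/w4.png

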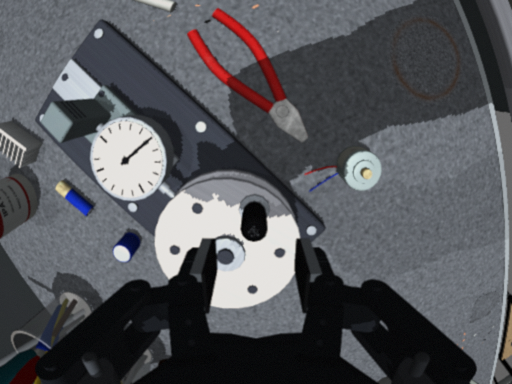

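The wrist view shows the knob at (253,220) centred between the fingers and the dial at (128,158) in full view. Descend and grip.

>>> {"op": "servo_tool", "data": {"series": "0.5 0 -2 15 0; 0.5 0 -2 30 0; 0.5 0 -2 45 0; 0.5 0 -2 56 0; 0.5 0 -2 56 0", "squeeze": 40}}

```text
clock: 9.2
ee_pos: [0.4967, 0.0336, 0.0764]
ee_rot: [1.672, -2.658, -0.002]
force: [0.2, -0.1, 0.3]
finger_gap: 0.0429
finger_force: 0.0
```

>>> {"op": "servo_tool", "data": {"series": "0.85 0 0 0 0; 0.85 0 0 0 0; 0.85 0 0 0 0; 0.85 0 0 0 0; 0.85 0 0 0 0"}}

```text
clock: 9.82
ee_pos: [0.4974, 0.0334, 0.078]
ee_rot: [-1.673, 2.659, -0.001]
force: [-3.3, -0.8, 5.4]
finger_gap: 0.0169
finger_force: 39.5
```

```bash
cat >> h.py <<'E'
def plan(a1,step,off=(0,0),z=None):
    s=sense(); p=np.array(s["ee_pos"])[:2]; v=p-HUB-np.array(off)
    a0=np.arctan2(-(v@U),-(v@X)); print("t %.2f r mm %.1f angle %.3f z %.4f F"%(s["clock"],np.linalg.norm(v)*1e3,a0,s["ee_pos"][2]),np.round(s["force"],1),"grip",round(s["finger_force"],1),round(s["finger_gap"],4))
    R=Rn.from_rotvec(s["ee_rot"]).as_matrix()
    c0=a1 # commanded angle at call begin
    for k in range(1,6):
        d=np.append(knob(c0+k*step)-knob(c0),0); print(np.round((R.T@d)[:2]*1e3,1),end="; ")
    print()
E
python3 - <<'E'
from h import *
plan(.242,.1); needle(DIAL)
E
```

```text
t 9.82 r mm 45.0 angle 0.247 z 0.0780 F [-3.3 -0.8  5.4] grip 39.5 0.0169
[ 2.1 -4. ]; [ 3.8 -8.2]; [  5.  -12.5]; [  5.8 -16.9]; [  6.2 -21.4]; 
plunger mm 4.97 contrast 183 of 240 dial off mm [-0.2 -0.2]
```

```bash
python3 - <<'E'
from h import *
s=sense(); R=Rn.from_rotvec(s["ee_rot"]).as_matrix()
f=lambda a:(R.T@np.append(knob(a)-knob(.247),0))[:2]*1e3
st=np.zeros(2)
for i in range(17):
    rows=[np.round((f(.247+.4*i+.08*k)-st)*2)/2 for k in range(1,6)]
    print("%.2f"%(.247+.4*(i+1)),"; ".join("0.85 %g %g 0 0"%tuple(r) for r in rows)); st=st+rows[-1]
E
```

```text
0.65 0.85 1.5 -3 0 0; 0.85 3 -6.5 0 0; 0.85 4.5 -10 0 0; 0.85 5 -13.5 0 0; 0.85 5.5 -17 0 0
1.05 0.85 0.5 -3.5 0 0; 0.85 0.5 -7 0 0; 0.85 0.5 -10.5 0 0; 0.85 -0 -14.5 0 0; 0.85 -1 -18 0 0
1.45 0.85 -1 -3 0 0; 0.85 -2.5 -6.5 0 0; 0.85 -4 -9.5 0 0; 0.85 -6 -13 0 0; 0.85 -8 -15.5 0 0
1.85 0.85 -2.5 -3 0 0; 0.85 -5 -5.5 0 0; 0.85 -8 -7.5 0 0; 0.85 -11 -10 0 0; 0.85 -14 -11.5 0 0
2.25 0.85 -3 -1.5 0 0; 0.85 -6.5 -3 0 0; 0.85 -10 -4 0 0; 0.85 -13.5 -5 0 0; 0.85 -17 -5.5 0 0
2.65 0.85 -3.5 -0 0 0; 0.85 -7 -0 0 0; 0.85 -11 0.5 0 0; 0.85 -14.5 1 0 0; 0.85 -18 2 0 0
3.05 0.85 -3 1 0 0; 0.85 -6.5 2.5 0 0; 0.85 -9.5 4.5 0 0; 0.85 -12.5 6.5 0 0; 0.85 -15.5 8.5 0 0
3.45 0.85 -2.5 2.5 0 0; 0.85 -5 5 0 0; 0.85 -7.5 8 0 0; 0.85 -9.5 11 0 0; 0.85 -11 14 0 0
3.85 0.85 -1.5 3.5 0 0; 0.85 -3 7 0 0; 0.85 -3.5 10 0 0; 0.85 -4.5 14 0 0; 0.85 -5 17.5 0 0
4.25 0.85 0 3.5 0 0; 0.85 0.5 7 0 0; 0.85 1 10.5 0 0; 0.85 1.5 14 0 0; 0.85 2.5 17.5 0 0
4.65 0.85 1.5 3.5 0 0; 0.85 3 6.5 0 0; 0.85 5 10 0 0; 0.85 7 12.5 0 0; 0.85 9 15.5 0 0
5.05 0.85 2.5 2.5 0 0; 0.85 5.5 5 0 0; 0.85 8 7 0 0; 0.85 11.5 9 0 0; 0.85 14.5 10.5 0 0
5.45 0.85 3.5 1.5 0 0; 0.85 6.5 2.5 0 0; 0.85 10 3.5 0 0; 0.85 14 4 0 0; 0.85 17.5 4.5 0 0
5.85 0.85 3.5 -0 0 0; 0.85 7 -0.5 0 0; 0.85 10.5 -1 0 0; 0.85 14 -2 0 0; 0.85 17.5 -3 0 0
6.25 0.85 3.5 -1.5 0 0; 0.85 6.5 -3 0 0; 0.85 9.5 -5 0 0; 0.85 12.5 -7 0 0; 0.85 15 -9.5 0 0
6.65 0.85 2.5 -2.5 0 0; 0.85 5 -5.5 0 0; 0.85 7 -8.5 0 0; 0.85 9 -11.5 0 0; 0.85 10.5 -14.5 0 0
7.05 0.85 1 -3.5 0 0; 0.85 2 -7 0 0; 0.85 3 -10.5 0 0; 0.85 3.5 -14 0 0; 0.85 3.5 -17.5 0 0
```

>>> {"op": "servo_tool", "data": {"series": "0.85 1.5 -3 0 0; 0.85 3 -6.5 0 0; 0.85 4.5 -10 0 0; 0.85 5 -13.5 0 0; 0.85 5.5 -17 0 0"}}

```text
clock: 10.5
ee_pos: [0.5098, 0.0213, 0.0779]
ee_rot: [1.673, -2.659, -0.001]
force: [-5.5, 0.1, 8.4]
finger_gap: 0.0171
finger_force: 39.8
```

```bash
cat > r.py <<'E'
from h import *
plan(0,0); needle(DIAL)
E
python3 r.py
```

```text
t 10.50 r mm 44.9 angle 0.634 z 0.0779 F [-5.5  0.1  8.4] grip 39.8 0.0171
[0. 0.]; [0. 0.]; [0. 0.]; [0. 0.]; [0. 0.]; 
plunger mm 5.04 contrast 176 of 241 dial off mm [-0.2 -0.6]
```

>>> {"op": "servo_tool", "data": {"series": "0.85 0.5 -3.5 0 0; 0.85 0.5 -7 0 0; 0.85 0.5 -10.5 0 0; 0.85 0 -14.5 0 0; 0.85 -1 -18 0 0"}}

```text
clock: 11.18
ee_pos: [0.5267, 0.0146, 0.078]
ee_rot: [-1.673, 2.659, 0.001]
force: [-4.8, 1.4, 7.0]
finger_gap: 0.0169
finger_force: 39.7
```

```bash
python3 r.py
```

```text
t 11.18 r mm 44.8 angle 1.043 z 0.0780 F [-4.8  1.4  7. ] grip 39.7 0.0169
[0. 0.]; [0. 0.]; [0. 0.]; [0. 0.]; [0. 0.]; 
plunger mm 4.91 contrast 174 of 241 dial off mm [0.2 0.2]
```

>>> {"op": "servo_tool", "data": {"series": "0.85 -1 -3 0 0; 0.85 -2.5 -6.5 0 0; 0.85 -4 -9.5 0 0; 0.85 -6 -13 0 0; 0.85 -8 -15.5 0 0"}}

```text
clock: 11.85
ee_pos: [0.5441, 0.015, 0.0779]
ee_rot: [1.673, -2.659, -0.0]
force: [-5.1, -0.8, 7.3]
finger_gap: 0.0167
finger_force: 39.7
```

```bash
python3 r.py
```

```text
t 11.85 r mm 44.7 angle 1.435 z 0.0779 F [-5.1 -0.8  7.3] grip 39.7 0.0167
[0. 0.]; [0. 0.]; [0. 0.]; [0. 0.]; [0. 0.]; 
plunger mm 4.86 contrast 172 of 238 dial off mm [0.2 0.6]
```

>>> {"op": "servo_tool", "data": {"series": "0.85 -2.5 -3 0 0; 0.85 -5 -5.5 0 0; 0.85 -8 -7.5 0 0; 0.85 -11 -10 0 0; 0.85 -14 -11.5 0 0"}}

```text
clock: 12.52
ee_pos: [0.5606, 0.0224, 0.078]
ee_rot: [1.673, -2.659, 0.001]
force: [-3.6, -2.8, 7.2]
finger_gap: 0.0168
finger_force: 39.7
```

```bash
python3 r.py
```

```text
t 12.53 r mm 44.6 angle 1.842 z 0.0780 F [-3.6 -2.8  7.2] grip 39.7 0.0168
[0. 0.]; [0. 0.]; [0. 0.]; [0. 0.]; [0. 0.]; 
plunger mm 5.12 contrast 191 of 233 dial off mm [-0.2 -0.6]
```

>>> {"op": "servo_tool", "data": {"series": "0.85 -3 -1.5 0 0; 0.85 -6.5 -3 0 0; 0.85 -10 -4 0 0; 0.85 -13.5 -5 0 0; 0.85 -17 -5.5 0 0"}}

```text
clock: 13.2
ee_pos: [0.5727, 0.0353, 0.078]
ee_rot: [1.672, -2.659, 0.0]
force: [-6.7, -2.1, 8.0]
finger_gap: 0.0165
finger_force: 39.7
```

```bash
python3 r.py
```

```text
t 13.20 r mm 44.7 angle 2.240 z 0.0780 F [-6.7 -2.1  8. ] grip 39.7 0.0165
[0. 0.]; [0. 0.]; [0. 0.]; [0. 0.]; [0. 0.]; 
plunger mm 5.01 contrast 187 of 222 dial off mm [ 0.6 -0.2]
```

>>> {"op": "servo_tool", "data": {"series": "0.85 -3.5 0 0 0; 0.85 -7 0 0 0; 0.85 -11 0.5 0 0; 0.85 -14.5 1 0 0; 0.85 -18 2 0 0"}}

```text
clock: 13.88
ee_pos: [0.5789, 0.0519, 0.078]
ee_rot: [1.672, -2.659, 0.002]
force: [-4.0, -4.9, 6.6]
finger_gap: 0.0163
finger_force: 39.7
```

```bash
python3 r.py
```

```text
t 13.88 r mm 44.8 angle 2.639 z 0.0780 F [-4.  -4.9  6.6] grip 39.7 0.0163
[0. 0.]; [0. 0.]; [0. 0.]; [0. 0.]; [0. 0.]; 
plunger mm 5.46 contrast 165 of 221 dial off mm [0.2 0.6]
```

>>> {"op": "servo_tool", "data": {"series": "0.85 -3 1 0 0; 0.85 -6.5 2.5 0 0; 0.85 -9.5 4.5 0 0; 0.85 -12.5 6.5 0 0; 0.85 -15.5 8.5 0 0"}}

```text
clock: 14.55
ee_pos: [0.5782, 0.0693, 0.078]
ee_rot: [1.672, -2.659, 0.003]
force: [-3.3, -5.1, 6.4]
finger_gap: 0.0167
finger_force: 39.6
```

```bash
python3 r.py
```

```text
t 14.55 r mm 44.9 angle 3.030 z 0.0780 F [-3.3 -5.1  6.4] grip 39.6 0.0167
[0. 0.]; [0. 0.]; [0. 0.]; [0. 0.]; [0. 0.]; 
plunger mm 7.90 contrast 159 of 216 dial off mm [-0.2  0.2]
```

>>> {"op": "servo_tool", "data": {"series": "0.85 -2.5 2.5 0 0; 0.85 -5 5 0 0; 0.85 -7.5 8 0 0; 0.85 -9.5 11 0 0; 0.85 -11 14 0 0"}}

```text
clock: 15.22
ee_pos: [0.5709, 0.0853, 0.078]
ee_rot: [-1.672, 2.659, -0.004]
force: [0.3, -5.6, 2.7]
finger_gap: 0.017
finger_force: 39.5
```

```bash
python3 r.py
```

```text
t 15.22 r mm 45.0 angle -2.858 z 0.0780 F [ 0.3 -5.6  2.7] grip 39.5 0.017
[0. 0.]; [0. 0.]; [0. 0.]; [0. 0.]; [0. 0.]; 
plunger mm 4.89 contrast 165 of 210 dial off mm [-0.6  0.2]
```

>>> {"op": "servo_tool", "data": {"series": "0.85 -1.5 3.5 0 0; 0.85 -3 7 0 0; 0.85 -3.5 10 0 0; 0.85 -4.5 14 0 0; 0.85 -5 17.5 0 0"}}

```text
clock: 15.9
ee_pos: [0.5579, 0.0974, 0.078]
ee_rot: [-1.671, 2.658, -0.005]
force: [2.2, -7.1, 2.1]
finger_gap: 0.0163
finger_force: 39.4
```

```bash
python3 r.py
```

```text
t 15.90 r mm 45.2 angle -2.463 z 0.0780 F [ 2.2 -7.1  2.1] grip 39.4 0.0163
[0. 0.]; [0. 0.]; [0. 0.]; [0. 0.]; [0. 0.]; 
plunger mm 5.68 contrast 145 of 204 dial off mm [-0.2  0.2]
```

>>> {"op": "servo_tool", "data": {"series": "0.85 0 3.5 0 0; 0.85 0.5 7 0 0; 0.85 1 10.5 0 0; 0.85 1.5 14 0 0; 0.85 2.5 17.5 0 0"}}

```text
clock: 16.58
ee_pos: [0.5417, 0.1034, 0.078]
ee_rot: [-1.671, 2.657, -0.004]
force: [5.4, -2.3, 0.3]
finger_gap: 0.0162
finger_force: 39.2
```

```bash
python3 r.py
```

```text
t 16.57 r mm 45.2 angle -2.079 z 0.0780 F [ 5.4 -2.3  0.3] grip 39.2 0.0162
[0. 0.]; [0. 0.]; [0. 0.]; [0. 0.]; [0. 0.]; 
plunger mm 10.87 contrast 149 of 201 dial off mm [-0.6  0.6]
```

>>> {"op": "servo_tool", "data": {"series": "0.85 1.5 3.5 0 0; 0.85 3 6.5 0 0; 0.85 5 10 0 0; 0.85 7 12.5 0 0; 0.85 9 15.5 0 0"}}

```text
clock: 17.25
ee_pos: [0.523, 0.1025, 0.078]
ee_rot: [-1.672, 2.657, -0.001]
force: [4.2, -0.2, 4.1]
finger_gap: 0.0169
finger_force: 39.4
```

```bash
python3 r.py
```

```text
t 17.25 r mm 45.3 angle -1.662 z 0.0780 F [ 4.2 -0.2  4.1] grip 39.4 0.0169
[0. 0.]; [0. 0.]; [0. 0.]; [0. 0.]; [0. 0.]; 
plunger mm 8.60 contrast 154 of 205 dial off mm [-0.9 -0.2]
```

>>> {"op": "servo_tool", "data": {"series": "0.85 2.5 2.5 0 0; 0.85 5.5 5 0 0; 0.85 8 7 0 0; 0.85 11.5 9 0 0; 0.85 14.5 10.5 0 0"}}

```text
clock: 17.92
ee_pos: [0.5065, 0.0943, 0.078]
ee_rot: [-1.673, 2.657, 0.001]
force: [2.9, 4.1, 5.2]
finger_gap: 0.0165
finger_force: 39.7
```

```bash
python3 r.py
```

```text
t 17.93 r mm 45.3 angle -1.252 z 0.0780 F [2.9 4.1 5.2] grip 39.7 0.0165
[0. 0.]; [0. 0.]; [0. 0.]; [0. 0.]; [0. 0.]; 
plunger mm 4.77 contrast 165 of 214 dial off mm [-0.6  0.2]
```

High spot lies near 4.2–4.35 rad (+6 mm), the lower rise near 3.0. Finishing the full turn.

>>> {"op": "servo_tool", "data": {"series": "0.85 3.5 1.5 0 0; 0.85 6.5 2.5 0 0; 0.85 10 3.5 0 0; 0.85 14 4 0 0; 0.85 17.5 4.5 0 0"}}

```text
clock: 18.6
ee_pos: [0.4948, 0.0804, 0.0779]
ee_rot: [-1.673, 2.657, 0.001]
force: [2.0, 3.7, 5.5]
finger_gap: 0.0164
finger_force: 39.8
```

```bash
python3 r.py
```

```text
t 18.60 r mm 45.3 angle -0.849 z 0.0779 F [2.  3.7 5.5] grip 39.8 0.0164
[0. 0.]; [0. 0.]; [0. 0.]; [0. 0.]; [0. 0.]; 
plunger mm 4.91 contrast 175 of 226 dial off mm [-0.6 -0.6]
```

>>> {"op": "servo_tool", "data": {"series": "0.85 3.5 0 0 0; 0.85 7 -0.5 0 0; 0.85 10.5 -1 0 0; 0.85 14 -2 0 0; 0.85 17.5 -3 0 0"}}

```text
clock: 19.27
ee_pos: [0.4896, 0.0634, 0.0779]
ee_rot: [-1.673, 2.657, 0.002]
force: [1.1, 4.3, 8.8]
finger_gap: 0.0167
finger_force: 40.0
```

```bash
python3 r.py
```

```text
t 19.27 r mm 45.3 angle -0.454 z 0.0779 F [1.1 4.3 8.8] grip 40.0 0.0167
[0. 0.]; [0. 0.]; [0. 0.]; [0. 0.]; [0. 0.]; 
plunger mm 4.76 contrast 170 of 233 dial off mm [-0.2  0.2]
```

>>> {"op": "servo_tool", "data": {"series": "0.85 3.5 -1.5 0 0; 0.85 6.5 -3 0 0; 0.85 9.5 -5 0 0; 0.85 12.5 -7 0 0; 0.85 15 -9.5 0 0"}}

```text
clock: 19.95
ee_pos: [0.4913, 0.0458, 0.0779]
ee_rot: [-1.673, 2.658, 0.002]
force: [-1.6, 3.6, 10.7]
finger_gap: 0.0169
finger_force: 40.1
```

```bash
python3 r.py
```

```text
t 19.95 r mm 45.2 angle -0.060 z 0.0779 F [-1.6  3.6 10.7] grip 40.1 0.0169
[0. 0.]; [0. 0.]; [0. 0.]; [0. 0.]; [0. 0.]; 
plunger mm 4.87 contrast 174 of 238 dial off mm [ 0.2 -0.2]
```

>>> {"op": "servo_tool", "data": {"series": "0.85 2.5 -2.5 0 0; 0.85 5 -5.5 0 0; 0.85 7 -8.5 0 0; 0.85 9 -11.5 0 0; 0.85 10.5 -14.5 0 0"}}

```text
clock: 20.62
ee_pos: [0.4997, 0.0301, 0.0779]
ee_rot: [-1.674, 2.658, 0.003]
force: [-0.9, 5.1, 9.7]
finger_gap: 0.0168
finger_force: 40.2
```

```bash
python3 r.py; python3 - <<'E'
from h import *
s=sense(); R=Rn.from_rotvec(s["ee_rot"]).as_matrix()
f=lambda a:(R.T@np.append(knob(a)-knob(.247),0))[:2]*1e3
st=np.round(f(6.647)*2)/2
a=6.647
for n,d in [(5,-.1)]*4+[(5,-.08)]*2:
    rows=[np.round((f(a+d*k)-st)*2)/2 for k in range(1,6)]; a+=d*n
    print("%.2f"%a,"; ".join("0.85 %g %g 0 0"%tuple(r) for r in rows)); st=st+rows[-1]
E
```

```text
t 20.62 r mm 45.1 angle 0.337 z 0.0779 F [-0.9  5.1  9.7] grip 40.2 0.0168
[0. 0.]; [0. 0.]; [0. 0.]; [0. 0.]; [0. 0.]; 
plunger mm 4.93 contrast 177 of 240 dial off mm [-0.2 -0.2]
6.15 0.85 -2 4 0 0; 0.85 -4.5 7.5 0 0; 0.85 -7.5 11 0 0; 0.85 -10.5 14.5 0 0; 0.85 -14 17.5 0 0
5.65 0.85 -3.5 2.5 0 0; 0.85 -7.5 4.5 0 0; 0.85 -11.5 6.5 0 0; 0.85 -16 8 0 0; 0.85 -20 9 0 0
5.15 0.85 -4.5 0.5 0 0; 0.85 -9 0.5 0 0; 0.85 -13.5 -0 0 0; 0.85 -18 -1 0 0; 0.85 -22.5 -2 0 0
4.65 0.85 -4 -2 0 0; 0.85 -8 -4 0 0; 0.85 -11.5 -6.5 0 0; 0.85 -15 -9.5 0 0; 0.85 -18.5 -12.5 0 0
4.25 0.85 -2 -3 0 0; 0.85 -4 -6 0 0; 0.85 -6 -9 0 0; 0.85 -7.5 -12 0 0; 0.85 -9 -15.5 0 0
3.85 0.85 -1 -3.5 0 0; 0.85 -1.5 -7 0 0; 0.85 -2 -10.5 0 0; 0.85 -2.5 -14 0 0; 0.85 -2.5 -17.5 0 0
```

>>> {"op": "servo_tool", "data": {"series": "0.85 -2 4 0 0; 0.85 -4.5 7.5 0 0; 0.85 -7.5 11 0 0; 0.85 -10.5 14.5 0 0; 0.85 -14 17.5 0 0"}}

```text
clock: 21.3
ee_pos: [0.4905, 0.0488, 0.0779]
ee_rot: [1.672, -2.659, 0.003]
force: [1.2, -5.3, 7.8]
finger_gap: 0.0166
finger_force: 39.9
```

>>> {"op": "servo_tool", "data": {"series": "0.85 -3.5 2.5 0 0; 0.85 -7.5 4.5 0 0; 0.85 -11.5 6.5 0 0; 0.85 -16 8 0 0; 0.85 -20 9 0 0"}}

```text
clock: 21.92
ee_pos: [0.4909, 0.0708, 0.0779]
ee_rot: [1.672, -2.659, 0.002]
force: [0.7, -5.5, 8.7]
finger_gap: 0.0168
finger_force: 40.0
```

>>> {"op": "servo_tool", "data": {"series": "0.85 -4.5 0.5 0 0; 0.85 -9 0.5 0 0; 0.85 -13.5 0 0 0; 0.85 -18 -1 0 0; 0.85 -22.5 -2 0 0"}}

```text
clock: 22.55
ee_pos: [0.502, 0.0903, 0.0779]
ee_rot: [1.672, -2.658, 0.001]
force: [-1.5, -5.4, 9.3]
finger_gap: 0.0164
finger_force: 40.1
```

>>> {"op": "servo_tool", "data": {"series": "0.85 -4 -2 0 0; 0.85 -8 -4 0 0; 0.85 -11.5 -6.5 0 0; 0.85 -15 -9.5 0 0; 0.85 -18.5 -12.5 0 0"}}

```text
clock: 23.18
ee_pos: [0.5205, 0.1018, 0.0779]
ee_rot: [1.672, -2.657, -0.001]
force: [-6.2, -3.4, 13.0]
finger_gap: 0.0165
finger_force: 40.4
```

```bash
python3 r.py
```

```text
t 23.18 r mm 45.4 angle -1.605 z 0.0779 F [-6.2 -3.4 13. ] grip 40.4 0.0165
[0. 0.]; [0. 0.]; [0. 0.]; [0. 0.]; [0. 0.]; 
plunger mm 6.87 contrast 144 of 206 dial off mm [ 0.9 -0.2]
```

>>> {"op": "servo_tool", "data": {"series": "0.85 -2 -3 0 0; 0.85 -4 -6 0 0; 0.85 -6 -9 0 0; 0.85 -6 -9 0 0; 0.85 -6 -9 0 0"}}

```text
clock: 23.85
ee_pos: [0.5321, 0.1039, 0.0779]
ee_rot: [1.673, -2.659, -0.001]
force: [-1.4, 1.2, 8.9]
finger_gap: 0.0166
finger_force: 40.2
```

```bash
python3 r.py
```

```text
t 23.85 r mm 45.3 angle -1.865 z 0.0779 F [-1.4  1.2  8.9] grip 40.2 0.0166
[0. 0.]; [0. 0.]; [0. 0.]; [0. 0.]; [0. 0.]; 
plunger mm 10.70 contrast 155 of 203 dial off mm [-0.6  0.2]
```

>>> {"op": "servo_tool", "data": {"series": "0.85 -1.5 -3 0 0; 0.85 -3 -6.5 0 0; 0.85 -3 -6.5 0 0; 0.85 -3 -6.5 0 0; 0.85 -3 -6.5 0 0"}}

```text
clock: 24.52
ee_pos: [0.5394, 0.1037, 0.0779]
ee_rot: [1.673, -2.659, -0.0]
force: [-0.4, 0.5, 8.0]
finger_gap: 0.0167
finger_force: 40.1
```

```bash
python3 r.py
```

```text
t 24.52 r mm 45.2 angle -2.027 z 0.0779 F [-0.4  0.5  8. ] grip 40.1 0.0167
[0. 0.]; [0. 0.]; [0. 0.]; [0. 0.]; [0. 0.]; 
plunger mm 11.06 contrast 158 of 202 dial off mm [-0.6 -0.2]
```

At the top (11.06 mm, +6.1 mm). Release and lift away.

>>> {"op": "servo_tool", "data": {"series": "0.5 0 0 0 0; 0.5 0 0 0 0; 0.5 0 0 0 0; 0.5 0 0 -20 0; 0.5 0 0 -60 0"}}

```text
clock: 25.2
ee_pos: [0.5387, 0.1035, 0.1366]
ee_rot: [1.671, -2.656, -0.003]
force: [0.3, 0.3, 0.8]
finger_gap: 0.0427
finger_force: 0.0
```

>>> {"op": "servo_tool", "data": {"series": "0.5 0 0 -20 0; 0.5 0 0 -40 0; 0.5 0 0 -40 0; 0.5 0 0 -40 0; 0.5 0 0 -40 0"}}

```text
clock: 25.82
ee_pos: [0.5393, 0.1035, 0.1764]
ee_rot: [1.672, -2.658, -0.001]
force: [-0.5, -0.0, -0.6]
finger_gap: 0.0427
finger_force: 0.0
```

```bash
python3 - <<'E'
from h import *
m=needle(DIAL,save="pics/n9.png"); s=sense(); print(s["ee_pos"],s["force"],s["finger_gap"])
for k in recognise("wrist","crank_knob")[:1]: print(k)
E
```

```text
plunger mm 10.91 contrast 142 of 212 dial off mm [-0.2 -0.2]
[0.53940692 0.10352949 0.17653077] [ 0.10152891 -0.51513193  0.01579476] 0.04291888820477213
{'location': [38.0, 69.5], 'p': 0.62}
```

View pics/n9.png

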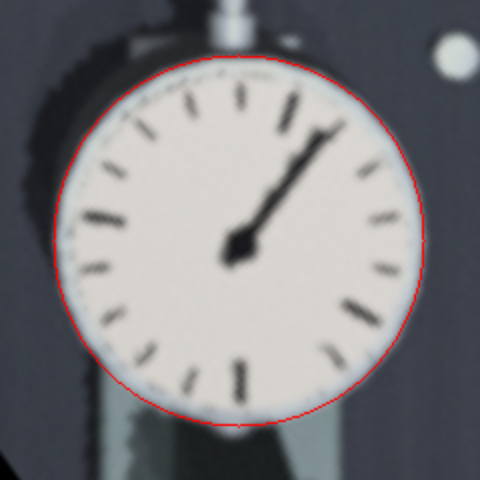

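The needle stands at the 11 mm tick with everything released. Handing in.

```bash
python3 -c "
from workcell import *
print(job_done())"
```

```text
the job is handed in; nothing more can be done
None
```

I handed the job in with the drum resting on its high spot: the plunger is pressed in about 11 mm, roughly 6 mm above the groove floor. The indicator is still in place, the arm is lifted clear, and no contact with the other things on the bench was seen. The hand-in call did not return a verdict.

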